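# Release, prime and hold the injector tester

### The job

Ready the bench injector tester for a leak test: first press down the thumb bar of the safety catch until its prop is swung right out from under the pump lever, then give the lever a full priming stroke, pulling it down to its stop and easing it slowly all the way back up without letting it spring. Then pull the lever fully down again and keep it there: the job finishes with the robot still holding the lever down at its stop, the catch still off, and the spray can, jar and cup on the bench left undisturbed.

Things in the scene. Friction and masses are not known exactly. Their poses are not given: they have to be found in the camera images.
- tester: Injector tester, fixed to the bench (z = 0): steel base plate 270 x 140 x 20 mm, grey pump block, glass chamber, tilted gauge (top 270 mm up). Origin on the bench straight below the lever's pivot; x points away from the lever's grip to the pump block, y to the side of the catch's thumb bar, z up. Base spans x -100 to +170 mm; all fixed parts taller than 125 mm lie at x above +25 mm.
- lever_pivot (a point): Pivot of the pump lever, 90 mm above the bench, on the tester's origin. The pivot's axis is the tester's y axis.
- lever_bar (a point): Middle of the lever's T grip: round rubber bar 18 mm thick, 130 mm long, parallel to tester y, 190 mm from the pivot, at tester y = 0. A 16 mm wide steel shank joins its middle, so pinch it 25 to 50 mm to either side. At rest 236 mm above the bench, 122 mm from the pivot towards tester -x; fully down 113 mm and 189 mm. The point moves with the lever.
- lever (a joint): Lever angle, rad: 0 = up at rest, shank pointing to tester -x, 50 degrees above level; grows as the bar goes down and to -x; stop at 0.75 = fully down. Sprung upward: about 2 N at the bar at the top, 12 N at the bottom, plus drag when moved; let go, it flies up. Easing back means never faster than 1.2 rad/s (0.23 m/s at the bar). With the catch on it is blocked after 0.06 rad.
- catch_pivot (a point): Pivot of the safety catch, 75 mm above the bench, 65 mm towards tester -x from the origin, in the plane y = 0. Its axis is the tester's x axis.
- catch_bar (a point): Middle of the catch's thumb bar: round steel bar 18 mm thick, 36 mm long, parallel to tester x, on a thin arm beside the lever. Catch on: 110 mm from the catch pivot towards tester +y and 65 mm above it (140 mm above the bench). Fully off: 119 mm towards +y and 46 mm below the pivot (29 mm above the bench). The point moves with the catch.
- catch (a joint): Catch angle, rad: 0 (to 0.12) = on, its 14 mm square prop standing upright under the lever's shank; grows as the thumb bar is pressed down and the prop tips towards tester +y; stop at 0.9 = fully off. It needs about 2 N at the thumb bar and stays where it is left by friction.
- spray_can: Bystander: loose spray can, 60 mm across and 200 mm tall, origin at the centre of its underside. Leave alone.
- jar: Bystander: loose white jar, 60 mm across and 65 mm tall, origin at the centre of its underside. Leave alone.
- cup: Bystander: loose open white cup, 84 mm across the rim and 75 mm tall, origin at the centre of its underside. Leave alone.

How it is judged:
By the outcome, as a careful person would: the job done as asked, in the order asked, and still so for the second after the job is handed in, while the arm keeps its last pose, push and grip.
It also fails if it takes over 58 s, if anything falls off the work surface, if the arm or the gripper's body presses on something with over 40 N, if the wrist force passes 120 N, or if a joint passes its speed limit or range.

### The arm

A 7-joint arm with a two-finger parallel gripper is mounted at the origin on the work surface. World frame = base frame: x ahead of the robot, y to its left, z up, the work surface at z = 0. Lengths are in m, angles in rad, forces in N, time in s.
With the tool pointing down it reaches from about 0.4 to 0.875 m from the base axis. Payload 4.4 kg.
Tool frame: the origin (TCP) lies midway between the tips of the shut fingers; the grasp point (between the pads) lies 19 mm behind it; z points along the fingers, y is the line along which they close (so a half turn about z gives the same grasp; the last joint's range is limited). The gripper opens to 85 mm and grips with 20 to 120 N. Pads are 22 mm wide; open, the fingers measure 114 mm over their backs; the gripper's body (76 mm by 85 mm) begins 54 mm behind the grasp point. The pads swing forward as they close: fully open they stand 13 mm farther back than shut.
Start: joints at [-1.208, 0.628, 0.038, 1.517, -0.027, 0.996, -0.02], TCP at [0.27, 0.591, 0.231] pointing down, gripper open.
Joint ranges: [-3.06, 3.06], [-0.37, 2.12], [-1.25, 1.32], [0.18, 2.47], [-1.1, 4.24], [0.23, 1.98], [-2.94, 2.94]. Speed limits (rad/s): [2.57, 2.57, 3.14, 3.14, 3.14, 3.14, 3.14].

### API

Orientations are given as a unit quaternion [w, x, y, z].
In Python, from cell import status, viewer, r gives the robot as it stands.
- The arm moves only by the tool apply_moves, never from a script. Its argument "targets" is one flat list of numbers, 5 for each row, row after row: the shift along the tool's x, y, z in mm, then the turn about the tool's z in degrees, then the closure, from -1 (fully open) to 1 (shut). A call has 1 to 20 rows; each row is the pose to reach, as a shift and turn from the pose commanded when the call began, along the tool's axes at that moment; what a row does not reach only later rows make up. A row lasts 1/10 s, in which the tool goes at most 50 mm and 8.59 degrees, less where a joint would pass 70% of its speed; a pose out of reach is approached as far as the arm can. A call with a gripper value outside its range is refused whole. The fingers move at their own pace and stop on an object; "grip_force" is the grip in N (left out, the last holds). Time passes only in rows, so rows that repeat a pose let the fingers close. It gives the time, the measured TCP pose, the force, the opening and the grip force at its end, in the units of the state.
- status.get_state(): the state, without advancing time (a new reading comes with each control period).
- viewer.read_camera(name): name is "scene" or "top"; returns a dict with "image" (400x640x3 uint8, red, green, blue), "fx", "fy", "cx", "cy" (pixels), "T" (4x4, takes a point from camera to world coordinates). Camera axes: x right, y down, z forward; pixel columns grow to the right and rows downward; lengths in m; the calibration is good to about 2 mm. A picture is of the moment at which its call begins. There is no depth.
- r.sign_off(): hands the job in; it is judged then, once.
The state is a dict: "time": time; "qpos": joint angles; "joint_velocities": joint speeds; "joint_torque": joint torques, N m; "ee_pos": TCP position; "tcp_rot": TCP orientation; "force": force on the tool from outside, world axes, zero at the start; "moment": the same for the moment, N m; "grip_width": opening from 0.0 (shut) to 1.0 (fully open); "gripper_force": force on a finger pad.
Only numpy, scipy, OpenCV 4.12 (cv2) and the standard library are available. Lean on these libraries where they do the work, as an engineer would, in place of code of your own. Each camera call takes 0.05 s, during which the arm holds its last target. There are 200 camera calls.

## Working session

There is one attempt and no reset: what is moved stays moved. The work goes in short steps, Python scripts to look and compute and a tool call to move; the robot and the scene stay as the last step left them, time stands still between calls to the robot, and variables do not carry over. Pictures are saved under pics/ and viewed, at most 10 in all, crops included, and the job is handed in when it is done.

Besides the shell and the picture viewer there is one more tool, called after ">>>" as a command line: name --argument value ..., lists and objects as JSON in quotes. apply_moves: Moves the arm, as the interface text tells. Its arguments: {"type":"object","properties":{"targets":{"type":"array"},"grip_force":{"type":"number"}},"required":["targets"]}

```bash
mkdir -p pics; ls; python3 - <<'E'
from cell import status, viewer, r
import cv2,numpy as np,pickle
s=status.get_state(); print({k:np.round(v,3) for k,v in s.items()})
for n in("scene","top"):
    d=viewer.read_camera(n); pickle.dump(d,open(n+".pkl","wb"))
    print(n,d["fx"],d["fy"],d["cx"],d["cy"],np.round(d["T"],3).tolist())
    cv2.imwrite(f"pics/{n}0.png",d["image"][:,:,::-1])
E
```

```text
pics
{'time': np.float64(0.0), 'qpos': array([-1.208,  0.629,  0.038,  1.518, -0.027,  0.996, -0.02 ]), 'joint_velocities': array([ 0.   ,  0.002,  0.   ,  0.   , -0.   , -0.001, -0.001]), 'joint_torque': array([-0.0000e+00, -5.6342e+01,  1.2260e+00, -1.9345e+01,  1.1000e-02,
        1.0000e-02, -0.0000e+00]), 'ee_pos': array([0.27 , 0.591, 0.23 ]), 'tcp_rot': array([-0.   ,  0.213,  0.977, -0.001]), 'force': array([0.385, 0.215, 0.054]), 'moment': array([-0.051,  0.013, -0.016]), 'gripper_force': np.float64(0.0), 'grip_width': np.float64(0.997)}
scene 463.20301238755127 463.20301238755127 333.12292912951347 197.7180591317596 [[-0.472, 0.665, -0.579, 1.273], [0.882, 0.356, -0.311, 0.41], [-0.001, -0.657, -0.754, 1.029], [0.0, 0.0, 0.0, 1.0]]
top 440.6623815259809 440.6623815259809 323.44329252262185 199.03161586916283 [[-0.036, -0.973, 0.23, 0.331], [-0.999, 0.037, -0.002, 0.018], [-0.007, -0.23, -0.973, 1.322], [0.0, 0.0, 0.0, 1.0]]
```

View pics/scene0.png

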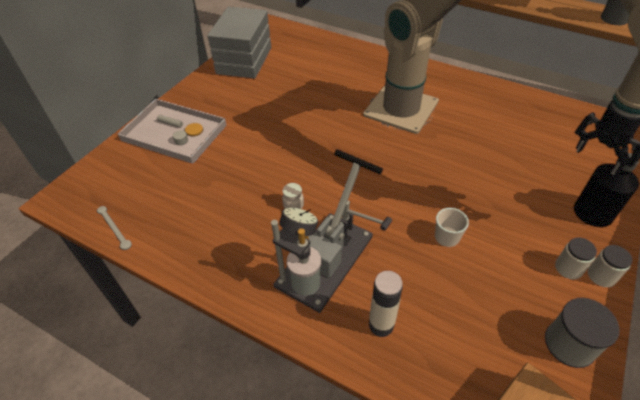

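View pics/top0.png

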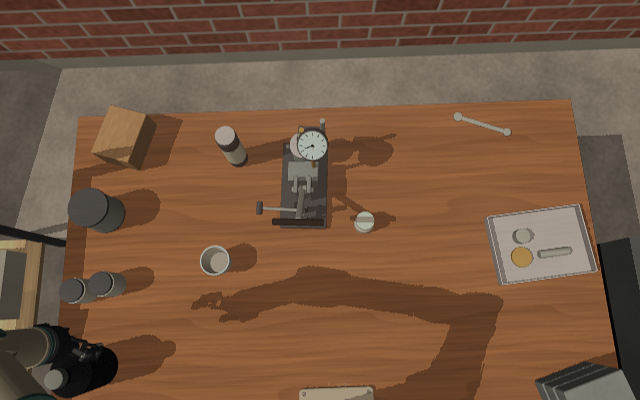

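The scene view shows the tester near the middle, with the T bar from (335,153) to (382,170) and the thumb bar at (387,223). In the top view the T bar runs (273,221)–(324,221), the thumb bar is at (259,208), the cup at (215,260), the jar at (364,222) and the can at (231,145). Next I'll take enlarged crops.

```bash
python3 - <<'E'
import cv2,pickle,numpy as np
a=pickle.load(open("top.pkl","rb"))["image"][110:240,240:390]; b=pickle.load(open("scene.pkl","rb"))["image"][140:310,260:410]
a=cv2.resize(a,None,fx=4,fy=4,interpolation=2)[:,:,::-1]
cv2.imwrite("pics/c1.png",a)
E
cat > h.py <<'E'
import numpy as np,pickle
def ray(d,u,v,z):
    T=np.array(d["T"]);p=T[:3,:3]@[(u-d["cx"])/d["fx"],(v-d["cy"])/d["fy"],1];o=T[:3,3]
    return o+p*(z-o[2])/p[2]
def proj(d,P):
    T=np.array(d["T"]);p=T[:3,:3].T@(np.array(P)-T[:3,3]);return np.array([d["fx"]*p[0]/p[2]+d["cx"],d["fy"]*p[1]/p[2]+d["cy"]])
E
```

```text
(no output)
```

View pics/c1.png

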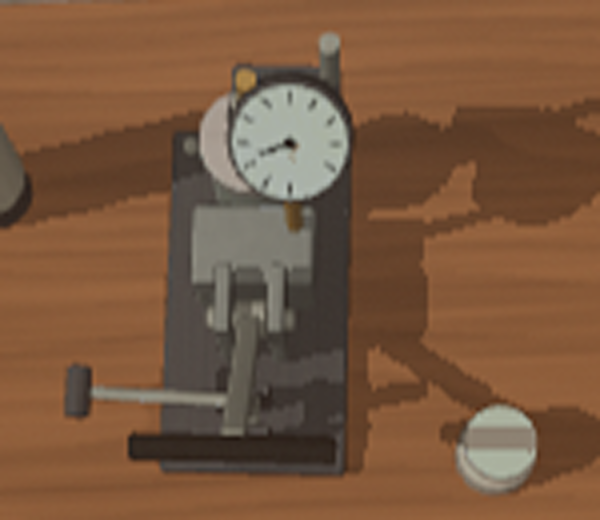

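The crop shows the T bar ends at top pixels (272.2,221.5) and (324,222.5), the thumb bar centre at (259.3,207.8), and base corners at (280.2,227.5), (326,228.3) and (283.5,143.3). I'll fit the tester's pose to these.

```bash
python3 - <<'E'
from h import *
from scipy.optimize import least_squares
from scipy.spatial.transform import Rotation as R
t=pickle.load(open("top.pkl","rb"));s=pickle.load(open("scene.pkl","rb"))
obs=[(t,(-.122,.065,.236),(272.2,221.5)),(t,(-.122,-.065,.236),(324,222.5)),(t,(-.065,.11,.14),(259.3,207.8)),
(t,(-.1,.07,.02),(280.2,227.5)),(t,(-.1,-.07,.02),(326,228.3)),(t,(.17,.07,.02),(283.5,143.3)),
(s,(-.122,.065,.236),(382,170)),(s,(-.122,-.065,.236),(335,153)),(s,(-.065,.11,.14),(387,223))]
def W(p,q): c,n=np.cos(p[2]),np.sin(p[2]); return np.array([p[0]+c*q[0]-n*q[1],p[1]+n*q[0]+c*q[1],q[2]])
f=lambda p:np.concatenate([proj(d,W(p,q))-o for d,q,o in obs])
r=least_squares(f,[.6,.05,0],loss="soft_l1");p=r.x;print(p,np.round(f(p).reshape(-1,2),1).tolist())
for n,q in dict(bar=(-.122,0,.236),barR=(-.122,-.04,.236),barL=(-.122,.04,.236),barRd=(-.189,-.04,.113),catch=(-.065,.11,.14),catchoff=(-.065,.119,.029)).items(): print(n,W(p,q).round(3))
for n,u,v,z in(("cup",214.5,260,.075),("jar",365,220,.065),("can",226,133,.2)): print(n,ray(t,u,v,z).round(3))
q=np.array([-0.,.213,.977,-.001]);print(R.from_quat(np.r_[q[1:],q[0]]).as_matrix().round(3))
E
```

```text
[ 0.65187909  0.07614163 -0.04907296] [[-0.2, 0.3], [-0.0, -0.1], [1.4, -0.4], [-0.9, -0.0], [0.1, -0.3], [-1.0, -1.0], [0.4, 0.6], [0.7, -1.7], [-1.9, -3.9]]
bar [0.53  0.082 0.236]
barR [0.528 0.042 0.236]
barL [0.532 0.122 0.236]
barRd [0.461 0.045 0.113]
catch [0.592 0.189 0.14 ]
catchoff [0.593 0.198 0.029]
cup [0.46  0.329 0.075]
jar [ 0.56  -0.102  0.065]
can [0.789 0.274 0.2  ]
[[-0.909  0.416 -0.   ]
 [ 0.416  0.909 -0.002]
 [-0.    -0.002 -1.   ]]
```

>>> apply_moves --targets '[-30,-15,0,5,1,-60,-30,0,9,1,-90,-45,0,14,1,-120,-60,0,18,1,-150,-75,0,23,1,-180,-90,0,27,1,-210,-105,0,32,1,-240,-118,0,36,1,-270,-133,0,41,1,-300,-148,0,45,1,-330,-162,0,50,1,-360,-177,0,54,1,-390,-192,5,59,1,-420,-206,15,63,1,-445,-219,25,67,1,-460,-226,31,68.2,1,-460,-226,31,68.2,1,-460,-226,31,68.2,1]' --grip_force 50

```text
time: 1.9
ee_pos: [0.5939, 0.1957, 0.2001]
tcp_rot: [-0.001, 0.723, 0.69, -0.0]
force: [-0.9, 0.3, -0.7]
grip_width: 0.006
gripper_force: 0.0
```

```bash
python3 - <<'E'
from cell import status, viewer
import cv2,numpy as np
s=status.get_state(); print({k:np.round(s[k],3).tolist() for k in("time","qpos","ee_pos","tcp_rot","force","grip_width")})
d=viewer.read_camera("scene")["image"][110:290,260:440];e=viewer.read_camera("top")["image"][110:290,200:380]
cv2.imwrite("pics/p2.png",cv2.resize(np.hstack([d,e]),(800,400),interpolation=2)[:,:,::-1])
E
```

```text
{'time': 1.9, 'qpos': [-0.572, 0.65, 0.35, 1.63, -0.267, 0.91, -0.17], 'ee_pos': [0.594, 0.196, 0.2], 'tcp_rot': [-0.001, 0.723, 0.69, -0.0], 'force': [-0.875, 0.255, -0.677], 'grip_width': 0.006}
```

View pics/p2.png

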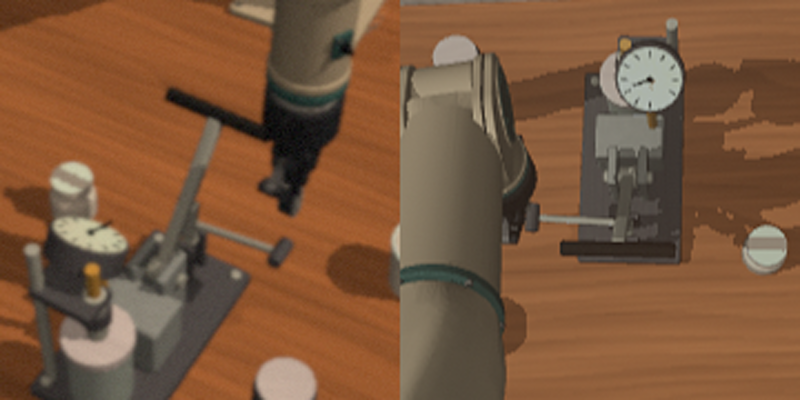

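The gripper is shut above the thumb bar. In the scene view the tip is at about (390,203) and the bar at (386.5,223); in the top view the arm hides the bar. I'll triangulate the bar quickly before pressing.

```bash
python3 - <<'E'
from h import *
from scipy.optimize import least_squares
t=pickle.load(open("top.pkl","rb"));s=pickle.load(open("scene.pkl","rb"))
def tri(a,b): return least_squares(lambda P:np.r_[proj(t,P)-a,proj(s,P)-b],[.6,.15,.15]).x.round(4)
print(tri((259.3,207.8),(386.5,223)),proj(s,[.594,.196,.2]),proj(s,[.594,.196,.21]))
E
```

```text
[0.5937 0.1946 0.1294] [389.63439904 204.76015085] [390.02689254 201.98577132]
```

>>> apply_moves --targets '[0,0,15,0,1,0,0,30,0,1,1,0,42,0,1,1,0,52,0,1,2,0,60,0,1,3,0,67,0,1,5,0,74,0,1,7,0,81,0,1,9,0,88,0,1,10,0,95,0,1,11,0,102,0,1,12,0,109,0,1,12,0,116,0,1,12,0,123,0,1,11,0,130,0,1,10,0,137,0,1,9,0,144,0,1,8,0,150,0,1,7,0,155,0,1,7,0,158,0,1]'

```text
time: 4.0
ee_pos: [0.5948, 0.2005, 0.0417]
tcp_rot: [0.0, 0.724, 0.69, -0.001]
force: [0.4, -0.2, 2.2]
grip_width: 0.0
gripper_force: 0.7
```

>>> apply_moves --targets '[0,0,3,0,1,0,0,5,0,1,0,0,7,0,1,0,0,7,0,1]'

```text
time: 4.4
ee_pos: [0.5951, 0.2003, 0.0375]
tcp_rot: [0.0, 0.724, 0.69, -0.0]
force: [-4.6, -2.7, 16.4]
grip_width: 0.001
gripper_force: 8.3
```

```bash
python3 - <<'E'
from cell import status, viewer
import cv2,numpy as np
d=viewer.read_camera("scene")["image"][110:290,260:440];e=viewer.read_camera("top")["image"][110:290,200:380]
cv2.imwrite("pics/p3.png",cv2.resize(np.hstack([d,e]),(800,400),interpolation=2)[:,:,::-1])
E
```

```text
(no output)
```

View pics/p3.png

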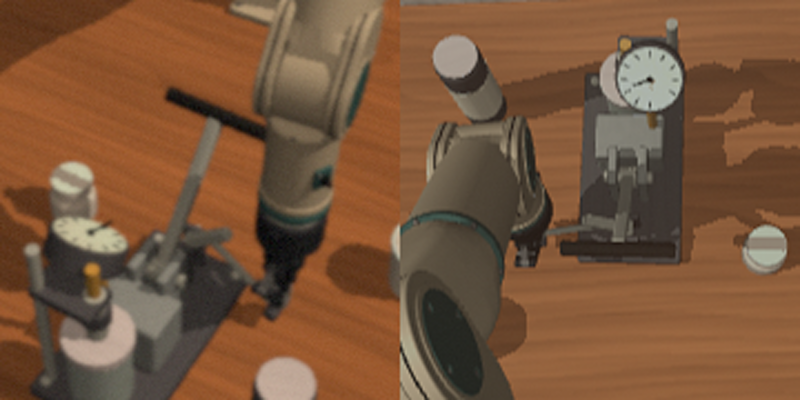

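The press force rose to 16 N at z = 37.5 mm, so the catch is at its stop with the prop tipped out, and the T bar hasn't moved. Next: straight up, over to the bar's far side, and open.

>>> apply_moves --targets '[0,0,-10,0,1,0,0,-30,0,1,0,0,-60,0,1,0,0,-90,0,1,0,0,-120,0,1,0,0,-150,0,1,0,0,-180,0,1,0,0,-210,0,1,0,0,-240,0,1,0,0,-265,0,1,-20,-8,-265,0,-1,-50,-20,-265,0,-1,-80,-30,-265,0,-1,-110,-40,-265,0,-1,-140,-52,-265,0,-1,-161,-59,-265,0,-1,-161,-59,-265,0,-1,-161,-59,-265,0,-1,-161,-59,-265,0,-1]'

```text
time: 6.4
ee_pos: [0.5287, 0.045, 0.3003]
tcp_rot: [-0.0, 0.723, 0.691, 0.0]
force: [-0.2, 0.9, -0.4]
grip_width: 0.999
gripper_force: 0.0
```

```bash
python3 - <<'E'
from cell import status, viewer
import cv2,numpy as np
d=viewer.read_camera("scene")["image"][110:290,260:440];e=viewer.read_camera("top")["image"][110:290,200:380]
cv2.imwrite("pics/p4.png",cv2.resize(np.hstack([d,e]),(800,400),interpolation=2)[:,:,::-1])
E
```

```text
(no output)
```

View pics/p4.png

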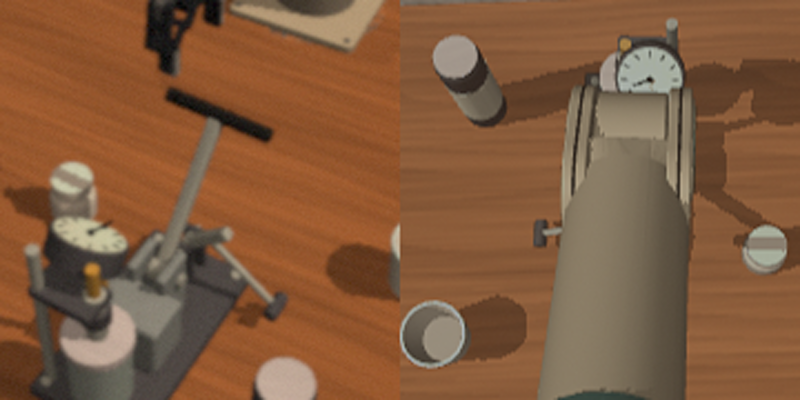

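The catch is fully off, with the thumb bar low at (277,304) in the left crop. The open fingers are above the far half of the bar, so I'll descend and grip.

>>> apply_moves --targets '[0,0,20,0,-1,0,0,40,0,-1,0,0,60,0,-1,0,0,75,0,-1,0,0,84,0,-1,0,0,84,0,-1,0,0,84,0,0,0,0,84,0,0,0,0,84,0,1,0,0,84,0,1,0,0,84,0,1,0,0,84,0,1,0,0,84,0,1,0,0,84,0,1]' --grip_force 60

```text
time: 7.9
ee_pos: [0.529, 0.0434, 0.2166]
tcp_rot: [0.001, 0.724, 0.69, 0.001]
force: [2.5, -0.0, 1.3]
grip_width: 0.19
gripper_force: 58.4
```

```bash
python3 - <<'E'
from cell import status, viewer
import cv2,numpy as np
d=viewer.read_camera("scene")["image"][110:290,260:440]
cv2.imwrite("pics/p5.png",cv2.resize(d,(540,540),interpolation=2)[:,:,::-1])
# arc steps: tool y (tester x) and z from rest; r=.19, 50deg start
for n in range(0,16):
    a=np.radians(50)-.05*n; print(round(.05*n,2),np.round([-190*np.cos(a)+122.1,145.5-190*np.sin(a)],1).tolist(),end=' ')
E
```

```text
0.0 [-0.0, -0.0] 0.05 [-7.2, 6.2] 0.1 [-14.0, 12.9] 0.15 [-20.4, 19.8] 0.2 [-26.5, 27.1] 0.25 [-32.2, 34.7] 0.3 [-37.6, 42.5] 0.35 [-42.5, 50.7] 0.4 [-47.1, 59.0] 0.45 [-51.2, 67.6] 0.5 [-54.9, 76.3] 0.55 [-58.1, 85.3] 0.6 [-60.9, 94.3] 0.65 [-63.2, 103.5] 0.7 [-65.1, 112.9] 0.75 [-66.5, 122.3]
```

View pics/p5.png

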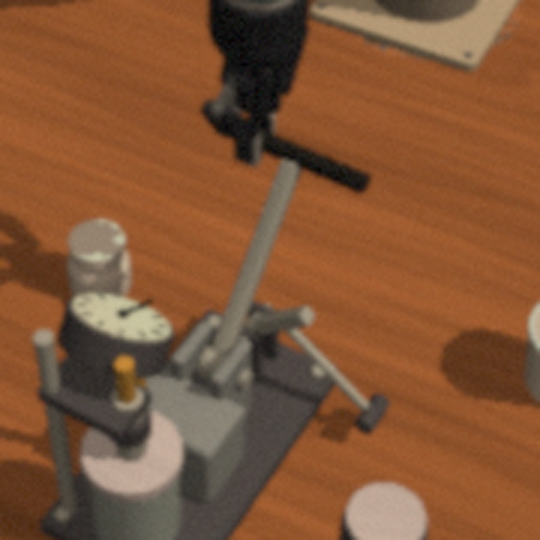

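The bar is pinched at 16 mm opening on its far half, clear of the shank (around (290,170)). First stroke, down to the stop.

>>> apply_moves --targets '[0,-7,6,0,1,0,-14,13,0,1,0,-20,20,0,1,0,-26,27,0,1,0,-32,35,0,1,0,-38,43,0,1,0,-42,51,0,1,0,-47,59,0,1,0,-51,68,0,1,0,-55,76,0,1,0,-58,85,0,1,0,-61,94,0,1,0,-63,103,0,1,0,-65,113,0,1,0,-66,119,0,1,0,-67,123,0,1,0,-67,126,0,1,0,-67,126,0,1]'

```text
time: 9.75
ee_pos: [0.4644, 0.0471, 0.0917]
tcp_rot: [0.002, 0.724, 0.69, 0.003]
force: [2.3, 1.3, 14.4]
grip_width: 0.186
gripper_force: 69.4
```

>>> apply_moves --targets '[0,0,2,0,1,0,0,4,0,1,0,0,4,0,1]'

```text
time: 10.05
ee_pos: [0.4641, 0.0471, 0.0888]
tcp_rot: [0.002, 0.724, 0.69, 0.003]
force: [-1.3, 1.8, 27.3]
grip_width: 0.187
gripper_force: 70.7
```

```bash
python3 - <<'E'
from cell import status, viewer
from h import *
import cv2
D=viewer.read_camera("scene");d=D["image"][110:290,260:440]
cv2.imwrite("pics/p6.png",cv2.resize(d,(540,540),interpolation=2)[:,:,::-1])
for th in(.65,.7,.75):
  a=np.radians(50)-th;x=-.19*np.cos(a);z=.09+.19*np.sin(a)
  for y in(.065,):
    c,n=np.cos(-.049),np.sin(-.049);P=[.6519+c*x-n*y,.0761+n*x+c*y,z];print(th,((proj(D,P)-[260,110])*3).round(1))
E
```

```text
0.65 [390.5 220.4]
0.7 [390.4 226.2]
0.75 [390.2 232.4]
```

View pics/p6.png

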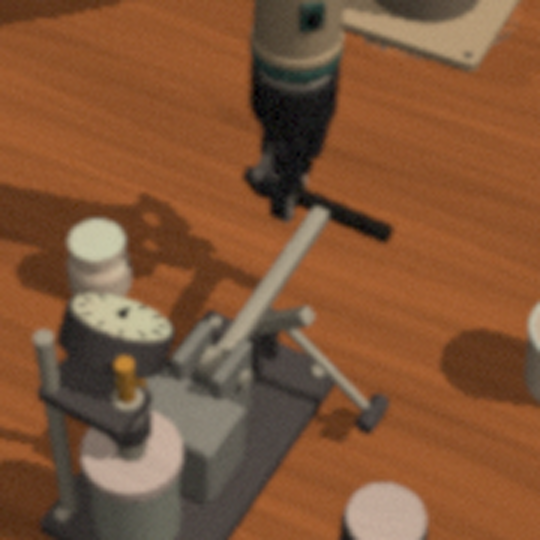

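The bar's end is at (390,232), which matches 0.75 rad: the stop is reached and the catch is still off. Now I'll ease it back up slowly.

>>> apply_moves --targets '[0,0,-4,0,1,0,1,-9,0,1,0,2,-17,0,1,0,4,-27,0,1,0,6,-36,0,1,0,9,-45,0,1,0,12,-54,0,1,0,16,-62,0,1,0,20,-71,0,1,0,25,-79,0,1,0,29,-87,0,1,0,35,-95,0,1,0,40,-103,0,1,0,47,-110,0,1,0,53,-117,0,1,0,60,-124,0,1,0,64,-128,0,1,0,68,-132,0,1,0,69,-134,0,1,0,69,-134,0,1]'

```text
time: 12.1
ee_pos: [0.5309, 0.0432, 0.2132]
tcp_rot: [0.001, 0.724, 0.69, -0.002]
force: [20.7, -0.2, -56.6]
grip_width: 0.187
gripper_force: 62.2
```

The lever is hard against its top stop (−57 N), so the return is complete. Now relax and pull down again to hold.

>>> apply_moves --targets '[0,-1,3,0,1,0,-2,7,0,1,0,-9,13,0,1,0,-16,20,0,1,0,-22,27,0,1,0,-28,34,0,1,0,-34,42,0,1,0,-40,50,0,1,0,-44,58,0,1,0,-49,66,0,1,0,-53,75,0,1,0,-57,83,0,1,0,-60,92,0,1,0,-63,101,0,1,0,-65,110,0,1,0,-67,120,0,1,0,-68,126,0,1,0,-69,131,0,1,0,-69,134,0,1,0,-69,134,0,1]'

```text
time: 14.1
ee_pos: [0.4644, 0.0471, 0.0875]
tcp_rot: [0.002, 0.724, 0.69, 0.003]
force: [5.4, 0.6, 9.1]
grip_width: 0.194
gripper_force: 77.7
```

>>> apply_moves --targets '[0,0,2,0,1,0,0,4,0,1,0,0,5,0,1,0,0,6,0,1,0,0,6,0,1]' --grip_force 80

```text
time: 14.6
ee_pos: [0.464, 0.0471, 0.0832]
tcp_rot: [0.001, 0.724, 0.69, 0.003]
force: [-0.9, 0.7, 32.3]
grip_width: 0.186
gripper_force: 80.1
```

>>> apply_moves --targets '[0,0,0,0,1,0,0,0,0,1,0,0,0,0,1,0,0,0,0,1,0,0,0,0,1,0,0,0,0,1,0,0,0,0,1,0,0,0,0,1]'

```text
time: 15.4
ee_pos: [0.464, 0.0471, 0.0832]
tcp_rot: [0.001, 0.724, 0.69, 0.003]
force: [-0.9, 1.4, 32.2]
grip_width: 0.188
gripper_force: 80.1
```

```bash
python3 - <<'E'
from cell import status, viewer
import cv2
d=viewer.read_camera("scene")["image"][110:290,260:440]
cv2.imwrite("pics/p7.png",cv2.resize(d,(540,540),interpolation=2)[:,:,::-1])
E
```

```text
(no output)
```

View pics/p7.png

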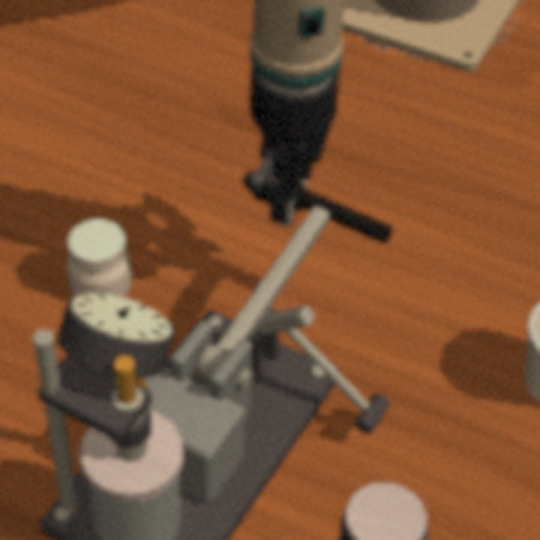

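The bar's end is at (390,232) again, so the lever is at its stop. The 32 N hold is steady, the catch is off, and the bystanders haven't moved.

```bash
python3 -c "
from cell import r
print(r.sign_off())"
```

```text
the job is handed in; nothing more can be done
None
```

The job is handed in: catch pressed fully off, one full priming stroke eased back up to its stop, and the lever now held down at its stop with a steady 32 N; the spray can, jar and cup were left alone, and the run took about 15 s of the 58 s allowed.

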